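Hang the gift box in the gap on the display bar

ROBOT

A 6-joint arm with a two-finger parallel gripper is mounted at the origin on the work surface. World frame = base frame: x ahead of the robot, y to its left, z up, the work surface at z = 0. Lengths are in m, angles in rad, forces in N, time in s.
With the tool pointing down it reaches from about 0.325 to 0.9 m from the base axis. Payload 3.5 kg.
Tool frame: the origin (TCP) lies midway between the tips of the shut fingers; the grasp point (between the pads) lies 19 mm behind it; z points along the fingers, y is the line along which they close (so a half turn about z gives the same grasp; the last joint's range is limited). The gripper opens to 85 mm and grips with 20 to 120 N. Pads are 22 mm wide; open, the fingers measure 114 mm over their backs; the gripper's body (76 mm by 85 mm) begins 54 mm behind the grasp point. The pads swing forward as they close: fully open they stand 13 mm farther back than shut.
Start: joints at [-1.254, 0.276, -0.026, 1.268, 0, 1.467], TCP at [0.255, -0.571, 0.194] pointing down, gripper open.
Joint ranges: [-3.12, 3.12], [-0.85, 1.88], [-1.08, 1.24], [-1.95, 2.15], [-1.57, 1.53], [-3.14, 3.14]. Speed limits (rad/s): [2.57, 2.57, 3.14, 3.14, 3.14, 3.14].

INTERFACE

Orientations are given as a rotation vector (axis times angle).
In Python, from plant import env gives the robot as it stands.
- The arm moves only by the tool drive_tool, never from a script. Its argument "targets" is a list of rows, each a list of 3 entries, a list of its own where there are three numbers: the shift along the tool's x, y, z in mm, then the turn, a rotation vector about the tool's x, y, z in rad, then the closure, from -1 (fully open) to 1 (shut). A call has 1 to 12 rows; each row shifts and turns the commanded pose from where the row before left it, along the tool's axes as they then stand; what a row does not reach is not made up. A row lasts 1/10 s, in which the tool goes at most 50 mm and 8.59 degrees, less where a joint would pass 70% of its speed; a pose out of reach is approached as far as the arm can. A call with a gripper value outside its range is refused whole. The fingers move at their own pace and stop on an object; "force" is the grip in N (left out, the last holds). Time passes only in rows, so rows that do not move let the fingers close. It gives the time, the measured TCP pose, the force, the opening and the grip force at its end, in the units of the state.
- env.observe(): the state, without advancing time (a new reading comes with each control period).
- env.get_image(name): name is "side" or "top" or "wrist"; returns a dict with "color" (400x640x3 uint8, red, green, blue), "depth" (400x640 float32, m along the optical axis (not along the pixel's ray), 0 where there is no reading), "fovy" (degrees; the focal length in pixels is half the picture's height over the tangent of half this angle, whatever the lens; pixels are square), "cx", "cy" (the principal point, pixels), "k1" (the pictures are not rectified: a ray, as slopes to the right and down, at radius r is drawn at 1 + k1 r^2 times it, then the intrinsics apply), "rvec" (rotation vector, rad) and "tvec" (3), from world to camera coordinates, as OpenCV has them. Camera axes: x right, y down, z forward; pixel columns grow to the right and rows downward; lengths in m; the calibration is good to about 2 mm. A picture is of the moment at which its call begins.
- env.finish_job(): hands the job in; it is judged then, once.
The state is a dict: "time": time; "joint_positions": joint angles; "joint_vel": joint speeds; "joint_torque": joint torques, N m; "tool_pos": TCP position; "orientation": TCP orientation; "ft_force": force on the tool from outside, world axes, zero at the start; "ft_torque": the same for the moment, N m; "grip_width": finger opening in m; "finger_force": force on a finger pad.
Only numpy, scipy, OpenCV 4.12 (cv2) and the standard library are available. Lean on these libraries where they do the work, as an engineer would, in place of code of your own. Each camera call takes 0.05 s, during which the arm holds its last target. There are 200 camera calls.

TASK

Take the gift box with the hook by the tab on top and hang it in the gap between the two boxes on the display bar: lower it from above, hook over the bar, and press it down by feel, past the sprung roller, until the hook is fully home and the sprung rest pad gives under it; do not drive the pad onto its stop. Then let go; do not shove the hanging neighbours along or off the bar, and leave the other things where they are.

Things in the scene. Friction and masses are not known exactly. Their poses are not given: they have to be found in the camera images.
- gift: The gift box to hang, 105 to 170 g. Clear box 40 (x) x 44 (y) x 72 (z) mm with a chocolate flower; origin at the centre of its underside, z up, front to -x. A white card behind it (x = 20 to 24 mm, 44 mm wide) rises to z = 114 mm and carries a hook: a bridge 20 mm wide at z = 108 to 114 mm, back to x = 42 mm, then a leg down (see gift_leg). Throat open below, 14 mm wide, x = 24 to 38 mm.
- gift_tab (a point): Holding point in the grip tab on top of the hook, at (31, 0, 136) mm in the gift's frame. The tab is 8 mm thick (x = 27 to 35 mm), 22 mm wide in y, z = 114 to 146 mm. Grip it firmly (50 N) from above, fingers closing along the gift's x (front to back): over the bar the neighbours' tabs are beside it in y, nothing is before or behind it.
- gift_hook (a point): Middle of the underside of the gift's hook bridge, at (31, 0, 108) mm in the gift's frame and 28 mm below gift_tab: the face that must come to rest on the station's rest pad.
- gift_leg (a point): Bead on the gift's hook leg, at (40, 0, 85) mm in the gift's frame. The leg is 16 mm wide, 4 mm thick (x = 38 to 42 mm); the bead swells its rear face to x = 45 mm, below it the leg tapers to a tip at z = 74 mm.
- stand: Fixed display stand; origin under the middle of its wooden foot (150 x 340 x 12 mm), straight below the bar. A flat dark steel bar runs along y, 10 mm thick in x, 300 mm long, 60 mm high, top at z = 170 mm. Boxes hang on its -x side (the robot's), their hook legs behind it (+x), their x axes along the stand's x. Midway (y = 0) is the station: rest pad and roller.
- bar_top (a point): Middle of the bar's top edge, (0, 0, 170) mm of the stand. The station's rest pad, 8 mm thick in x, 36 mm wide, stands above it. The station is clamped at a new height each time, not measured: the free pad's top is 2 to 22 mm above this point. Feel for it. The hook goes over pad and bar, its throat's middle (gift_hook) straight above this point.
- bar_back (a point): Rear edge of the bar's top, (5, 0, 170) mm of the stand. Behind it is the sprung roller (12 mm diameter, 38 mm long, along the bar) in a black frame 52 mm wide, back to x = 33 mm. Both are clamped with the pad: roller axis 20 mm, frame top 9 mm below the free pad's top.
- catch (a joint): How far the roller is pushed back (+x), m; 0 = free, its front 1.5 mm behind the bar. Spring 1.2 N/mm, 3.6 N preload. Pressing the gift down, its leg meets the roller about 20 mm before the pad; resistance grows to 5-15 N, the joint to 0.005-0.010; the bead passes about 3 mm before the pad is met, resistance falling to about half. Home: 0.004 to 0.009.
- rest (a joint): How far the rest pad is pressed down, m: 0 free, spring 8 N/mm, 0.003 at its stop. The hook loads it only when the bead is past the roller; friction can leave it pressed after letting go. Press until it gives 1 mm or more (8 N), but never 2.5 mm (20 N).
- left_box: Box like the gift (same shape, size and frame, 130 g), hanging loosely on the bar 46 to 50 mm to the stand's +y of the station. The gap to right_box, where the gift goes, is 5 to 11 mm wider than the gift. Origin at the centre of its underside.
- right_box: Like left_box, hanging loosely on the -y side of the station.
- plain_box: Bystander: clear gift box without card or hook, 40 x 44 x 72 mm, on the table to either side of the gift. Origin under its centre.
- jar: Bystander: closed jar, 68 mm diameter, 75 mm high, on the table. Origin under its centre.
Mind the look-alikes: they are no part of the job. What is shaped like the gift but blue, purple or turquoise is not meant.

How it is judged:
On the way, in this order (a step that is already met when the one before it is completed fails the run):
1. the gift is lifted off the table in the fingers (height (world z) of gift above 0.03 m and contact force between the fingers and gift above 0.5 N), for 0.2 s.
2. held in the fingers, its hook leg is pushed in between the bar and the sprung roller (value of joint catch above 0.004 m and contact force between the fingers and gift above 0.5 N and z of gift_hook in the frame of bar_top below 0.045 m), for 0.05 s.
3. held in the fingers, it is pressed home until the rest pad gives 1 mm (value of joint rest above 0.001 m and contact force between the fingers and gift above 0.5 N), for 0.1 s.
At the end, for the whole second after the job is handed in: The gift hangs released and still, upright and square to the bar (0.12 rad), hook home: rest pad pressed over 0.3 mm, roller over 3 mm, bridge underside 0 to 24 mm above the bar top, within 6 mm of its mid-plane and 10 mm of the station along it; the four other things within 10 mm of their starts (z of gift_hook in the frame of bar_top between 0 and 0.024 m and x of gift_hook in the frame of bar_top between -0.006 and 0.006 m and y of gift_hook in the frame of bar_top between -0.01 and 0.01 m and value of joint catch above 0.003 m and value of joint rest above 0.0003 m and angle between gift's own z axis and vertical below 0.12 rad and angle between the x axis of gift and the x axis of stand, either way round below 0.12 rad and linear speed of gift below 0.02 m/s and distance of each of left_box, right_box, plain_box, jar from where it was at the start of the episode below 0.01 m); the robot touches nothing.
It fails at once if the rest pad is driven down 2.5 mm (20 N), nearly onto its stop (value of joint rest above 0.0025 m).
It fails at once if a hanging neighbour is shoved more than 10 mm or swung by more than 0.25 rad (distance of any of left_box, right_box from where it was at the start of the episode above 0.01 m or angle between any of left_box, right_box's own z axis and vertical above 0.25 rad).
It fails at once if the plain box or the jar is moved more than 10 mm (distance of any of plain_box, jar from where it was at the start of the episode above 0.01 m).
It also fails if it takes over 69 s, if anything falls off the work surface, if the arm or the gripper's body presses on something with over 40 N, if the wrist force passes 120 N, or if a joint passes its speed limit or range.

## Working session

There is one attempt and no reset: what is moved stays moved. The work goes in short steps, Python scripts to look and compute and a tool call to move; the robot and the scene stay as the last step left them, time stands still between calls to the robot, and variables do not carry over. Pictures are saved under pics/ and viewed, at most 10 in all, crops included, and the job is handed in when it is done.

Besides the shell and the picture viewer there is one more tool, called in YAML: its name, and indented under it one key for each argument. drive_tool: Moves the arm, as the interface text tells. Its arguments: {"type":"object","properties":{"targets":{"type":"array","items":{"type":"array"}},"force":{"type":"number"}},"required":["targets"]}

```bash
mkdir -p pics
cat > h.py <<'E'
import numpy as np, cv2, pickle
from scipy.spatial.transform import Rotation as R
def grab(env,name):
    d=env.get_image(name); pickle.dump(d,open(f'{name}.pkl','wb')); return d
def cam(d):
    f=200/np.tan(np.radians(d['fovy'])/2); Rm=R.from_rotvec(np.ravel(d['rvec'])).as_matrix(); t=np.ravel(d['tvec']); return f,Rm,t
def cloud(d):
    f,Rm,t=cam(d); v,u=np.mgrid[0:400,0:640]
    x=(u-d['cx'])/f;y=(v-d['cy'])/f; a,b=x.copy(),y.copy()
    for _ in range(8):
        s=1+d['k1']*(a*a+b*b); a,b=x/s,y/s
    z=d['depth']; P=np.stack([a*z,b*z,z],-1)
    W=(P-t)@Rm; W[z==0]=np.nan; return W, np.stack([a,b,np.ones_like(a)],-1)@Rm, -Rm.T@t
E
python3 - <<'E'
from h import *
from plant import env
s=env.observe(); print({k:np.round(v,3) for k,v in s.items()})
ims=[]
for n in('top','side'):
    d=grab(env,n); print(n,d['fovy'],d['cx'],d['cy'],d['k1']); W,_,c=cloud(d); print(c, W[200,320]); 
    cv2.imwrite(f'pics/{n}0.png',cv2.cvtColor(d['color'],cv2.COLOR_RGB2BGR))
E
```

```text
{'time': np.float64(0.0), 'joint_positions': array([-1.254,  0.277, -0.028,  1.268, -0.   ,  1.467]), 'joint_vel': array([ 0.002, -0.002, -0.001,  0.001, -0.001, -0.   ]), 'joint_torque': array([ 1.0000e-03, -4.4551e+01,  2.9520e+01,  1.6000e-02, -0.0000e+00,
       -0.0000e+00]), 'tool_pos': array([ 0.254, -0.57 ,  0.193]), 'orientation': array([-3.07 , -0.654,  0.   ]), 'ft_force': array([ 0.009,  0.313, -0.613]), 'ft_torque': array([ 0.055, -0.046, -0.004]), 'finger_force': np.float64(0.0), 'grip_width': np.float64(0.085)}
top 47.259494781555716 325.50049569832464 200.2129497667737 -0.023683224602830538
[0.43664334 0.08187474 1.20859872] [0.55751419 0.10239968 0.00076429]
side 55.02772105439844 315.5158026247241 198.0699020240206 0.006340594679168822
[ 0.38893487 -0.59530091  0.66124626] [ 0.5930213   0.26431682 -0.00096308]
```

View pics/top0.png

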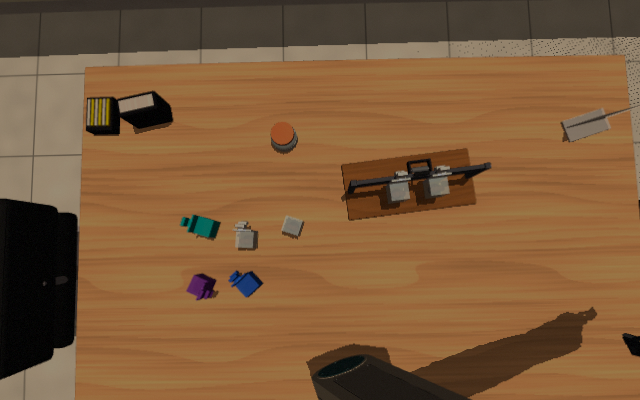

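View pics/side0.png

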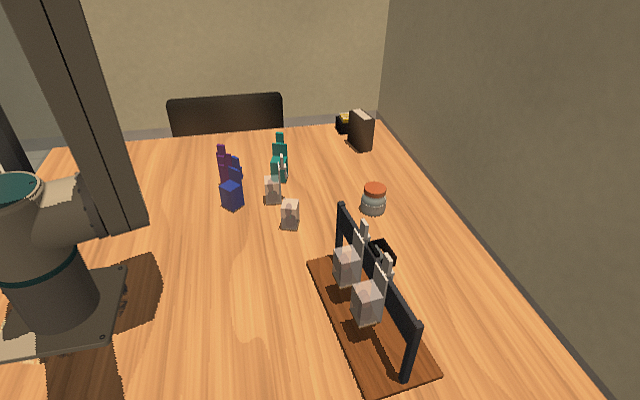

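The top view shows the gift at about (245,235), with its hook up-image. The plain box is at (292,226), the jar at (283,136), the stand at (412,183) with neighbours at (399,188) and (438,184), and the station frame at (419,167). The side view shows the same things.

Run:
```python
from h import *
T=pickle.load(open('top.pkl','rb'));S=pickle.load(open('side.pkl','rb'))
WT,_,_=cloud(T);WS,_,_=cloud(S)
def rect(P,lab):
    if len(P)<4: print(lab,len(P));return
    r=cv2.minAreaRect((P[:,:2]*1000).astype(np.float32)); print(lab,len(P),'c',np.round(r[0],1),'s',np.round(r[1],1),'ang',round(r[2],1),'z',np.round(np.percentile(P[:,2],[5,50,95])*1000,1), 'mean',np.round(P.mean(0)*1000,1))
p=WT[236,245]; q=WT[226,292]; b=WT[172,419]; print(p,q,b,WT[136,283])
A=np.concatenate([WT.reshape(-1,3)]);B=WS.reshape(-1,3)
for nm,Q in(('top',A),('side',B)):
    print(nm)
    n=np.hypot(Q[:,0]-p[0],Q[:,1]-p[1])<.055
    for lo,hi in((.055,.085),(.10,.118),(.120,.16),(.136,.16)): rect(Q[n&(Q[:,2]>lo)&(Q[:,2]<hi)],('gift',lo))
    n=np.hypot(Q[:,0]-q[0],Q[:,1]-q[1])<.035
    rect(Q[n&(Q[:,2]>.06)&(Q[:,2]<.09)],'plain')
    n=np.hypot(Q[:,0]-b[0],Q[:,1]-b[1])<.2
    rect(Q[n&(Q[:,2]>.006)&(Q[:,2]<.02)],'foot')
    d=(T if nm=='top' else S)['color'].reshape(-1,3).astype(int).max(1)
    rect(Q[n&(Q[:,2]>.15)&(Q[:,2]<.18)&(d<70)],'bar')
    rect(Q[n&(Q[:,2]>.19)],'tabs')
    k=Q[n&(Q[:,2]>.178)]
    lab=cv2.kmeans(k[:,:2].astype(np.float32),2,None,(3,50,1e-6),5,cv2.KMEANS_PP_CENTERS)[1].ravel()
    for i in(0,1): rect(k[lab==i],'nb>.178')
    k=Q[n&(Q[:,2]>.11)&(Q[:,2]<.145)&(d>90)]
    lab=cv2.kmeans(k[:,:2].astype(np.float32),2,None,(3,50,1e-6),5,cv2.KMEANS_PP_CENTERS)[1].ravel()
    for i in(0,1): rect(k[lab==i],'nbboxtop')
a=cv2.resize(cv2.cvtColor(T['color'],cv2.COLOR_RGB2BGR)[140:260,210:510],None,fx=2.6,fy=2.6,interpolation=2)
b=cv2.resize(cv2.cvtColor(S['color'],cv2.COLOR_RGB2BGR)[130:270,250:480],None,fx=2,fy=2,interpolation=2)
c=np.zeros((a.shape[0]+b.shape[0],780,3),np.uint8);c[:a.shape[0],:a.shape[1]]=a;c[a.shape[0]:,:b.shape[1]]=b
cv2.imwrite('pics/crop.png',c)
```

```text
[0.46462075 0.28911173 0.07329   ] [0.48712741 0.17239656 0.06856555] [ 0.59760222 -0.12581786  0.18609937] [0.71588099 0.19185142 0.07098696]
top
('gift', 0.055) 309 c [468.5 290.7] s [44.3 65. ] ang 85.2 z [67.  71.6 75.7] mean [456.7 291.1  71.5]
('gift', 0.1) 70 c [486.8 289.2] s [42.  21.5] ang 87.3 z [107.7 113.2 116.9] mean [484.5 288.3 112.9]
('gift', 0.12) 40 c [487.5 289. ] s [21.2  7.2] ang 88.5 z [130.6 144.9 148.5] mean [487.4 288.7 144.1]
('gift', 0.136) 37 c [487.5 289. ] s [21.2  7.2] ang 88.5 z [142.  145.1 148.6] mean [487.4 289.5 145.3]
plain 289 c [488.9 173.5] s [44.1 40. ] ang 71.5 z [67.6 71.7 75.3] mean [488.6 173.2  71.6]
foot 4950 c [ 585.  -125.9] s [361.5 357.4] ang 7.3 z [ 7.6 11.4 15.3] mean [ 589.9 -124.7   11.4]
bar 790 c [ 606.7 -129.4] s [ 42.9 323.3] ang 6.3 z [154.9 169.5 177.3] mean [ 598.  -128.4  168.4]
tabs 98 c [ 596.7 -131.1] s [  8.4 115.8] ang 6.1 z [193.4 206.4 210. ] mean [ 596.2 -133.3  204.8]
nb>.178 96 c [603.6 -99.6] s [38.1 58.8] ang 15.5 z [178.3 189.1 208.8] mean [594.2 -95.5 193.9]
nb>.178 120 c [ 609.4 -157.6] s [41.7 60.6] ang 4
[... 778 characters left out ...]
 c [ 597.4 -133.5] s [150.5 341.7] ang 6.3 z [ 8.9 11.  12.9] mean [ 583.1 -196.9   11. ]
bar 980 c [ 609.3 -134.2] s [ 42.8 323.6] ang 5.8 z [151.5 165.1 176.7] mean [ 603.2 -163.2  164.3]
tabs 210 c [ 599.2 -134. ] s [  8.7 117.6] ang 6.1 z [191.1 202.5 207.8] mean [ 598.7 -142.9  201.3]
nb>.178 218 c [ 602.4 -164.4] s [50.2 35. ] ang 63.9 z [179.9 191.7 207.1] mean [ 602.1 -175.9  193.5]
nb>.178 185 c [ 606.4 -106.1] s [30.8 62.9] ang 4.0 z [179.3 189.6 207.7] mean [ 593.7 -100.5  192.4]
nbboxtop 693 c [ 579.6 -213.8] s [ 44.9 139.5] ang 6.7 z [113.4 132.4 134.6] mean [ 576.2 -190.4  129.6]
nbboxtop 559 c [562.  -57.7] s [ 44.9 165.2] ang 6.3 z [112.9 132.2 134.5] mean [565.6 -96.  128.9]
```

View pics/crop.png

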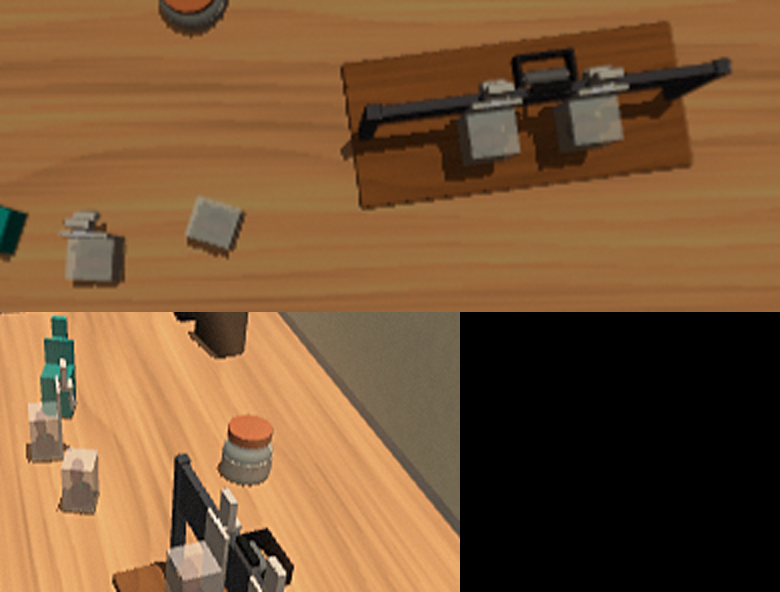

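Measured from both views:
- **Gift:** tab at (0.488, 0.288), yaw about -3.5°. Tab and box heights match (145 and 72 mm).
- **Stand:** yaw about 6.3°, centre near (0.598, -0.132), foot 150x341 mm as specified.

The side view reads about (+2.5, -3) mm against the top view. Next I turn the tool and go to look at the station with the wrist camera.

drive_tool:
  targets:
    - [[0,0,-14],[0,0,-0.137],-1]
    - [[0,0,-14],[0,0,-0.137],-1]
    - [[0,0,-14],[0,0,-0.137],-1]
    - [[0,0,-14],[0,0,-0.137],-1]
    - [[0,0,-14],[0,0,-0.137],-1]
    - [[0,0,-14],[0,0,-0.137],-1]
    - [[0,0,-14],[0,0,-0.137],-1]
    - [[0,0,-14],[0,0,-0.137],-1]
    - [[0,0,0],[0,0,0],-1]
  force: 50

```text
time: 1.0
tool_pos: [0.255, -0.5716, 0.3079]
orientation: [2.28, 2.157, -0.002]
ft_force: [-0.2, -0.4, -0.0]
grip_width: 0.0854
finger_force: 0.0
```

drive_tool:
  targets:
    - [[38,18,0],[0,0,0],-1]
    - [[38,18,0],[0,0,0],-1]
    - [[38,18,0],[0,0,0],-1]
    - [[38,18,0],[0,0,0],-1]
    - [[38,18,0],[0,0,0],-1]
    - [[38,18,0],[0,0,0],-1]
    - [[38,18,0],[0,0,0],-1]
    - [[38,18,0],[0,0,0],-1]
    - [[38,18,0],[0,0,0],-1]
    - [[38,18,0],[0,0,0],-1]
    - [[38,18,0],[0,0,0],-1]
    - [[38,18,0],[0,0,0],-1]

```text
time: 2.2
tool_pos: [0.4955, -0.1254, 0.3049]
orientation: [-2.284, -2.155, 0.001]
ft_force: [-0.3, -1.2, -0.4]
grip_width: 0.0853
finger_force: 0.0
```

Run:
```python
from h import *
from plant import env
s=env.observe(); print({k:np.round(s[k],4) for k in('time','joint_positions','tool_pos','orientation')})
Rm=R.from_rotvec(s['orientation']).as_matrix();print(Rm.round(3))
d=grab(env,'wrist'); W,_,c=cloud(d); print(c,(c-s['tool_pos'])@Rm)
cv2.imwrite('pics/w0.png',cv2.cvtColor(d['color'],cv2.COLOR_RGB2BGR))
```

```text
{'time': np.float64(2.2), 'joint_positions': array([-0.3745,  0.035 , -0.0802,  1.457 , -0.    ,  1.2547]), 'tool_pos': array([ 0.4955, -0.1254,  0.3049]), 'orientation': array([-2.2844e+00, -2.1548e+00,  1.0000e-03])}
[[ 0.058  0.998 -0.001]
 [ 0.998 -0.058  0.001]
 [ 0.    -0.001 -1.   ]]
[ 0.50132759 -0.04766792  0.4852327 ] [ 0.07803958  0.00107306 -0.18028634]
```

View pics/w0.png

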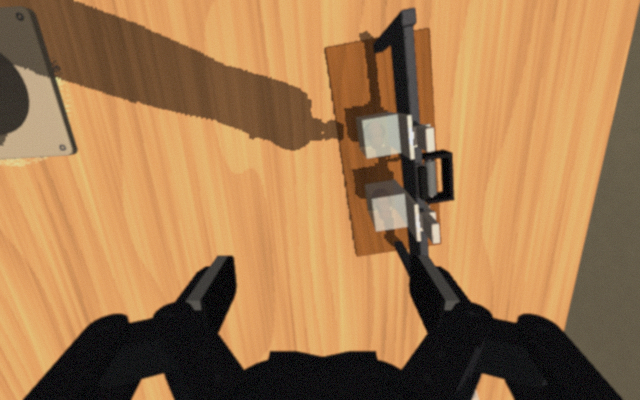

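The wrist view shows the station frame at about (437,175), the bar running down x≈405, the neighbours' tabs at (424,138) and (433,232), and the fingers at the bottom.

```bash
cat > st.py <<'E'
from h import *
import sys
def rect(P,lab,yaw):
    c,s=np.cos(yaw),np.sin(yaw); q=P[:,:2]*1000@np.array([[c,-s],[s,c]])
    lo,hi=np.percentile(q,[1,99],axis=0); m=(lo+hi)/2; M=np.array([[c,-s],[s,c]])@m
    print(lab,len(P),'size',(hi-lo).round(1),'mid world',M.round(1),'z',np.percentile(P[:,2]*1000,[10,50,90]).round(1))
for n in ('top','side','wrist'):
    d=pickle.load(open(n+'.pkl','rb')); W,_,_=cloud(d); Q=W.reshape(-1,3); mx=d['color'].reshape(-1,3).astype(int).max(1)
    yaw=np.radians(6.3); c,s=np.cos(yaw),np.sin(yaw); L=(Q[:,:2]-[.598,-.132])@np.array([[c,-s],[s,c]])
    x,y,z=L[:,0],L[:,1],Q[:,2]; print(n)
    def sel(x0,x1,y0,y1,z0,z1,l,extra=True):
        m=(x>x0)&(x<x1)&(y>y0)&(y<y1)&(z>z0)&(z<z1)&extra
        if m.sum()>5: rect(Q[m],l,yaw)
        return Q[m]
    sel(-.1,.1,-.19,.19,.006,.017,'foot')
    P=sel(-.012,.012,.08,.145,.164,.176,'barL')
    P2=sel(-.012,.012,-.145,-.08,.164,.176,'barR')
    if len(P)>5 and len(P2)>5:
        e=P.mean(0)-P2.mean(0); print('bar yaw',np.degrees(np.arctan2(-e[0],e[1])))
    sel(-.062,-.01,.015,.08,.125,.142,'boxL'); sel(-.062,-.01,-.08,-.015,.125,.142,'boxR')
    sel(-.02,.02,.02,.08,.2,.215,'tabL'); sel(-.02,.02,-.08,-.02,.2,.215,'tabR')
    sel(-.02,.05,-.027,.027,.155,.2,'station',mx<110)
    sel(.018,.04,-.032,.032,.155,.2,'framerear',mx<110)
    sel(-.012,.006,-.022,.022,.171,.2,'pad')
E
python3 st.py
```

```text
top
foot 4878 size [147.9 334.8] mid world [ 594.3 -131.9] z [ 8.5 11.4 14.3]
barL 125 size [10.3 64. ] mid world [582.7 -20.6] z [166.8 169.4 172.3]
barR 123 size [10.1 62.8] mid world [ 607.2 -243.4] z [166.9 169.3 171.9]
bar yaw 6.256197407526126
boxL 336 size [40.2 43.8] mid world [560.9 -87.6] z [130.4 133.2 136.2]
boxR 339 size [40.2 44.3] mid world [ 571.3 -181.8] z [130.7 133.3 136.1]
tabL 40 size [ 8.  21.3] mid world [591.6 -84.6] z [204.  207.1 209.1]
tabR 40 size [ 7.8 20.7] mid world [ 601.8 -178.2] z [204.9 207.  209.5]
station 369 size [40.7 52.6] mid world [ 607.3 -130.9] z [162.8 172.6 184.7]
framerear 98 size [11.9 50.8] mid world [ 622.  -128.7] z [160.7 175.8 179.4]
pad 77 size [12.6 40.2] mid world [ 597.5 -133.8] z [172.7 184.7 188. ]
side
foot 6578 size [145.  329.8] mid world [ 596.  -138.3] z [ 9.4 11.  12.5]
barL 117 size [10.2 63.5] mid world [584.6 -20.1] z [166.2 168.4 169.6]
barR 250 size [10.1 64. ] mid world [ 609.3 -243.7] z [166.5 168.6 169.8]
bar yaw 6.256548120379806
boxL 415 size [39.4 44.4] mid world [563.2 -90.4] z [129.1 132.5 133.7]
boxR 548 s
[... 513 characters left out ...]
3.7]
barL 853 size [10.  63.5] mid world [587.7 -19.9] z [167.9 170.2 171.4]
barR 94 size [ 9.6 13.6] mid world [ 609.6 -218.3] z [167.7 170.3 171.3]
bar yaw 6.3576142352273015
boxL 1290 size [36.3 43.4] mid world [564.5 -89. ] z [133.4 134.4 135.4]
boxR 1084 size [36.3 43.8] mid world [ 574.9 -182.8] z [133.1 134.4 135.4]
tabL 273 size [ 7.7 21.3] mid world [596.6 -85.4] z [203.3 208.2 209.2]
tabR 222 size [ 7.6 21.5] mid world [ 606.8 -179. ] z [202.6 208.  209. ]
station 1634 size [40.4 51.8] mid world [ 611.9 -131.2] z [161.6 173.3 186.8]
framerear 651 size [15.7 50.7] mid world [ 624.4 -129.9] z [160.7 173.7 178.7]
pad 396 size [ 7.7 38.7] mid world [ 599.8 -131.2] z [174.3 186.5 187.8]
```

drive_tool:
  targets:
    - [[41,-3,0],[0,0,0],-1]
    - [[41,-3,0],[0,0,0],-1]
    - [[41,-3,0],[0,0,0],-1]
    - [[41,-3,0],[0,0,0],-1]
    - [[41,-3,0],[0,0,0],-1]
    - [[41,-3,0],[0,0,0],-1]
    - [[41,-3,0],[0,0,0],-1]
    - [[41,-3,0],[0,0,0],-1]
    - [[41,-3,0],[0,0,0],-1]
    - [[41,-3,0],[0,0,0],-1]
    - [[0,0,0],[0,0,0],-1]
    - [[0,0,0],[0,0,0],-1]

```text
time: 3.45
tool_pos: [0.4873, 0.2839, 0.3048]
orientation: [-2.282, -2.159, 0.004]
ft_force: [-0.3, 0.1, -0.0]
grip_width: 0.0859
finger_force: 0.0
```

```bash
cat > g.py <<'E'
from h import *
from plant import env
s=env.observe(); print({k:np.round(s[k],4) for k in('time','tool_pos','orientation')})
Rm=R.from_rotvec(s['orientation']).as_matrix()
print('tool y yaw',np.degrees(np.arctan2(Rm[1,1],Rm[0,1])))
d=grab(env,'wrist'); W,_,c=cloud(d); Q=W.reshape(-1,3); col=d['color'].reshape(-1,3).astype(int)
n=(np.hypot(Q[:,0]-.489,Q[:,1]-.288)<.07)&(col.max(1)>80)
for lo,hi in((.066,.08),(.108,.119),(.135,.155)):
    P=Q[n&(Q[:,2]>lo)&(Q[:,2]<hi)]*1000
    if len(P)<5: print(lo,len(P)); continue
    r=cv2.minAreaRect(P[:,:2].astype(np.float32)); print(lo,len(P),np.round(r[0],1),np.round(r[1],1),round(r[2],1),'z',np.median(P[:,2]).round(1))
    if lo>.13: print('tab minus tcp, tool axes mm',((np.r_[r[0],136]/1000-s['tool_pos'])@Rm*1000).round(1))
cv2.imwrite('pics/w1.png',cv2.cvtColor(d['color'],cv2.COLOR_RGB2BGR))
E
python3 g.py
```

```text
{'time': np.float64(3.45), 'tool_pos': array([0.4873, 0.2839, 0.3048]), 'orientation': array([-2.2816, -2.1592,  0.0038])}
tool y yaw -3.15653524538688
0.066 922 [472.4 290.6] [43.4 60.9] 86.8 z 72.4
0.108 237 [493.5 289. ] [43.9 21.2] 86.6 z 114.6
0.135 137 [492.7 289.2] [21.5  7. ] 86.9 z 146.2
tab minus tcp, tool axes mm [  5.8   5.4 168.8]
```

View pics/w1.png

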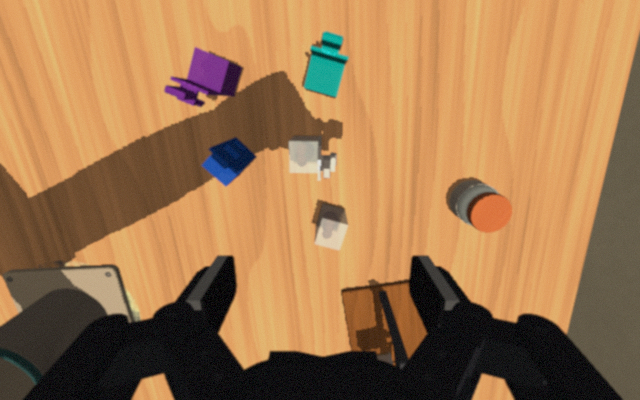

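The wrist view shows the gift at (310,158), with its tab at (328,165) clear of the plain box. The three cameras put the tab at (487–493, 285–289), so I take (490, 288). Its yaw already matches the tool.

drive_tool:
  targets:
    - [[4,2.5,20],[0,0,0],-1]
    - [[0,0,25],[0,0,0],-1]
    - [[0,0,25],[0,0,0],-1]
    - [[0,0,25],[0,0,0],-1]
    - [[0,0,25],[0,0,0],-1]
    - [[0,0,25],[0,0,0],-1]
    - [[0,0,20],[0,0,0],-1]
    - [[0,0,15],[0,0,0],-1]
    - [[0,0,8],[0,0,0],-1]
    - [[0,0,0],[0,0,0],-1]

```text
time: 4.5
tool_pos: [0.4899, 0.2859, 0.1169]
orientation: [-2.284, -2.156, 0.004]
ft_force: [-0.5, 0.3, 0.9]
grip_width: 0.0854
finger_force: 0.0
```

drive_tool:
  targets:
    - [[0,0,0],[0,0,0],-0.5]
    - [[0,0,0],[0,0,0],0]
    - [[0,0,0],[0,0,0],0.3]
    - [[0,0,0],[0,0,0],0.5]
    - [[0,0,0],[0,0,0],0.7]
    - [[0,0,0],[0,0,0],0.8]
    - [[0,0,0],[0,0,0],1]
    - [[0,0,0],[0,0,0],1]
    - [[0,0,0],[0,0,0],1]
    - [[0,0,0],[0,0,0],1]
    - [[0,0,0],[0,0,0],1]
    - [[0,0,0],[0,0,0],1]
  force: 50

```text
time: 5.7
tool_pos: [0.4908, 0.2876, 0.1181]
orientation: [-2.282, -2.159, 0.0]
ft_force: [0.0, 0.4, 1.3]
grip_width: -0.0001
finger_force: 0.0
```

The fingers shut on nothing, so I look.

Run:
```python
from h import *
from plant import env
s=env.observe(); print(s['grip_width'],s['finger_force'],s['tool_pos'])
d=grab(env,'side');w=grab(env,'wrist')
a=cv2.cvtColor(d['color'],cv2.COLOR_RGB2BGR)[120:240,200:360]
b=cv2.cvtColor(w['color'],cv2.COLOR_RGB2BGR)
c=np.zeros((600,800,3),np.uint8);c[:300,:400]=cv2.resize(a,(400,300),interpolation=2);c[300:,:480]=cv2.resize(b,(480,300),interpolation=2)
t=grab(env,'top');c[:300,400:]=cv2.resize(cv2.cvtColor(t['color'],cv2.COLOR_RGB2BGR)[190:280,180:300],(400,300),interpolation=2)
cv2.imwrite('pics/m.png',c)
```

```text
-0.00013677845305196798 0.0 [0.4907727  0.28758636 0.11811493]
```

View pics/m.png

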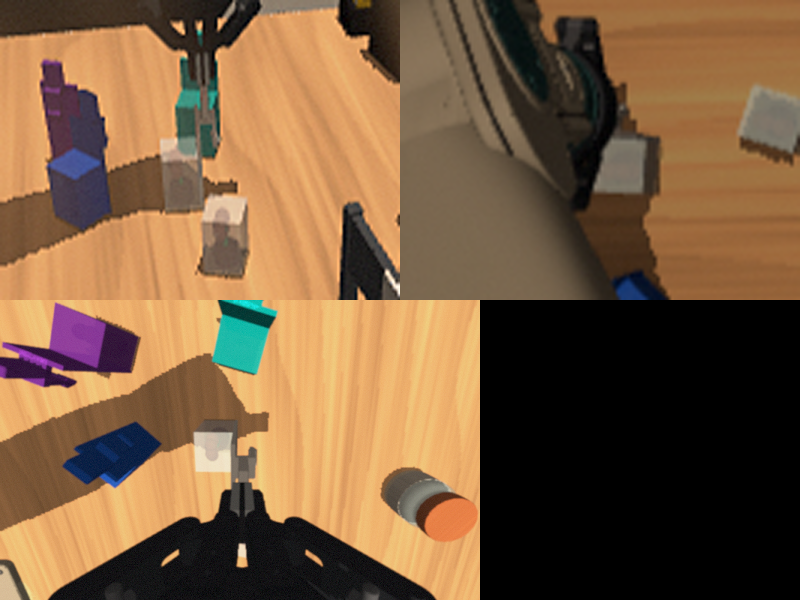

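Run:
```python
from h import *
for n in('side','wrist'):
    d=pickle.load(open(n+'.pkl','rb')); W,_,c=cloud(d);Q=W.reshape(-1,3);mx=d['color'].reshape(-1,3).astype(int).max(1)
    m=(np.hypot(Q[:,0]-.489,Q[:,1]-.288)<.07)
    print(n)
    for lo,hi in((.06,.08),(.08,.1),(.104,.112),(.112,.119),(.12,.13),(.13,.14),(.14,.15),(.15,.17)):
        k=m&(Q[:,2]>lo)&(Q[:,2]<hi)
        P=Q[k]*1000
        if len(P)>4: print(lo,len(P),'x',np.percentile(P[:,0],[3,50,97]).round(1),'y',np.percentile(P[:,1],[3,50,97]).round(1),'bright',np.median(mx[k]))
d=pickle.load(open('wrist.pkl','rb'))
b=cv2.cvtColor(d['color'],cv2.COLOR_RGB2BGR)[160:290,240:400];cv2.imwrite('pics/m2.png',cv2.resize(b,None,fx=4.5,fy=4.5,interpolation=2))
```

```text
side
0.06 197 x [440.2 461.2 481.5] y [266.2 279.9 311.2] bright 146.0
0.08 28 x [478.4 497.3 503.1] y [264.6 279.4 290.8] bright 122.0
0.104 22 x [479.4 485.2 498.2] y [268.8 279.5 302.6] bright 113.5
0.112 25 x [478.4 487.1 500.1] y [271.9 282.7 308.4] bright 113.0
0.12 12 x [485.8 490.2 493.4] y [274.5 278.5 283.6] bright 119.0
0.13 10 x [485.5 488.1 490.7] y [275.9 277.7 281. ] bright 123.5
0.14 14 x [486.2 489.3 492.8] y [274.2 279.1 291.9] bright 120.0
0.15 40 x [476.7 487.8 500.1] y [273.4 276.3 282. ] bright 68.0
wrist
0.06 2790 x [443.4 461.9 482.6] y [270.9 294.2 313.3] bright 214.0
0.08 191 x [484.2 501.1 506.7] y [282.1 296.2 311.6] bright 96.0
0.104 70 x [483.8 492.6 503.6] y [297.9 298.8 311.7] bright 100.5
0.112 752 x [482.1 487.3 503.4] y [276.5 291.3 309.9] bright 123.0
0.12 76 x [489.8 493.6 497.2] y [298.8 299.7 300.2] bright 91.5
0.13 87 x [490.  493.5 497.2] y [298.8 299.8 300.3] bright 92.0
0.14 264 x [489.8 493.5 497.1] y [291.2 296.6 300.1] bright 120.0
0.15 428 x [480.1 492.2 504.3] y [292.7 297.2 298.1] bright 68.0
```

View pics/m2.png

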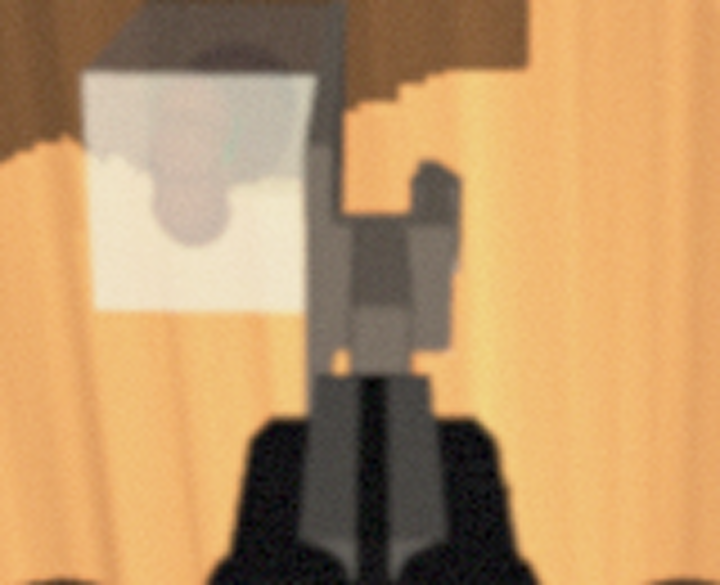

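The fingers look shut above the tab: the wrist crop shows the tab top running under the tips at crop (370,378). I check the tip height in the clouds.

Run:
```python
from h import *
d=pickle.load(open('wrist.pkl','rb')); W,_,c=cloud(d)
for v in(228,234,240,242,244,246,250,256,264,272,280): print(v,[ (W[v,u]*1000).round(0).tolist() for u in(316,322,330)], d['color'][v,316])
d=pickle.load(open('side.pkl','rb')); W,_,c=cloud(d)
print('side')
for v in range(132,176,3): print(v,[ (W[v,u]*1000).round(0).tolist() for u in(280,282,284)], d['color'][v,280:285,0])
```

```text
228 [[488.0, 286.0, 114.0], [492.0, 300.0, 147.0], [497.0, 299.0, 145.0]] [120 111  98]
234 [[487.0, 282.0, 115.0], [492.0, 297.0, 147.0], [497.0, 296.0, 146.0]] [121 111 101]
240 [[481.0, 223.0, 1.0], [492.0, 293.0, 146.0], [496.0, 292.0, 146.0]] [230 177 111]
242 [[481.0, 221.0, 1.0], [492.0, 291.0, 146.0], [496.0, 291.0, 146.0]] [203 152  96]
244 [[489.0, 298.0, 161.0], [492.0, 298.0, 162.0], [496.0, 297.0, 161.0]] [82 74 64]
246 [[489.0, 298.0, 163.0], [492.0, 298.0, 164.0], [496.0, 297.0, 163.0]] [71 67 64]
250 [[489.0, 298.0, 167.0], [492.0, 297.0, 168.0], [496.0, 297.0, 167.0]] [70 67 60]
256 [[489.0, 298.0, 174.0], [492.0, 297.0, 174.0], [496.0, 298.0, 174.0]] [72 69 63]
264 [[490.0, 298.0, 182.0], [492.0, 298.0, 181.0], [496.0, 298.0, 181.0]] [72 69 64]
272 [[490.0, 297.0, 187.0], [492.0, 297.0, 187.0], [496.0, 298.0, 188.0]] [71 69 66]
280 [[490.0, 298.0, 193.0], [492.0, 297.0, 193.0], [495.0, 297.0, 193.0]] [89 85 80]
side
132 [[506.0, 424.0, 144.0], [494.0, 269.0, 222.0], [499.0, 272.0, 220.0]] [112  23  44  32  32]
135 [[505.0, 418.0, 137.0], [493.0, 272.0, 213.0], [499.
[... 547 characters left out ...]
 160.0], [513.0, 407.0, 82.0]] [84 43 93 88 38]
156 [[487.0, 286.0, 144.0], [492.0, 284.0, 145.0], [513.0, 406.0, 73.0]] [121 111 116  39  42]
159 [[486.0, 281.0, 138.0], [491.0, 275.0, 141.0], [510.0, 390.0, 72.0]] [104 120 127  56  48]
162 [[486.0, 279.0, 130.0], [491.0, 277.0, 131.0], [508.0, 375.0, 71.0]] [ 81 124 123  69  47]
165 [[486.0, 288.0, 115.0], [490.0, 275.0, 123.0], [497.0, 290.0, 113.0]] [ 96 119 119 106 108]
168 [[485.0, 280.0, 111.0], [490.0, 276.0, 113.0], [495.0, 279.0, 111.0]] [121 111 111 120 120]
171 [[494.0, 373.0, 42.0], [500.0, 369.0, 44.0], [505.0, 365.0, 46.0]] [42 48 50 48 51]
174 [[493.0, 369.0, 34.0], [500.0, 370.0, 33.0], [495.0, 286.0, 87.0]] [61 49 55 48 74]
```

Both cameras put the shut fingertips at z≈0.160, although the state reports TCP z=0.118. The fingers therefore really end about 41 mm higher than reported, and the xy is right. The tab has not moved. I open and go 40 mm lower.

drive_tool:
  targets:
    - [[0,0,0],[0,0,0],0]
    - [[0,0,0],[0,0,0],0]
    - [[0,0,0],[0,0,0],0]
    - [[0,0,0],[0,0,0],0]
    - [[0,0,0],[0,0,0],0]
    - [[0,0,8],[0,0,0],0]
    - [[0,0,8],[0,0,0],0]
    - [[0,0,8],[0,0,0],0]
    - [[0,0,8],[0,0,0],0]
    - [[0,0,4],[0,0,0],0]
    - [[0,0,0],[0,0,0],0]

```text
time: 6.95
tool_pos: [0.4899, 0.2872, 0.0809]
orientation: [-2.281, -2.159, 0.003]
ft_force: [-0.9, -0.0, 0.4]
grip_width: 0.0427
finger_force: 0.0
```

Run:
```python
from h import *
from plant import env
s=env.observe(); print({k:np.round(s[k],4) for k in('time','tool_pos','grip_width','ft_force')})
d=grab(env,'wrist');W,_,_=cloud(d);Q=W.reshape(-1,3);mx=d['color'].reshape(-1,3).astype(int).max(1)
m=(np.hypot(Q[:,0]-.492,Q[:,1]-.288)<.06)&(mx<85)&(Q[:,2]>.11)&(Q[:,2]<.19)&(Q[:,1]<.301)&(Q[:,1]>.289)
for a,b in((.44,.491),(.494,.55)):
    P=Q[m&(Q[:,0]>a)&(Q[:,0]<b)]*1000; print(len(P),np.percentile(P,[1,5,50,95],axis=0).round(0).tolist())
cv2.imwrite('pics/m3.png',cv2.cvtColor(d['color'],cv2.COLOR_RGB2BGR)[130:370,160:480])
```

```text
{'time': np.float64(6.95), 'tool_pos': array([0.4899, 0.2872, 0.0809]), 'grip_width': np.float64(0.0427), 'ft_force': array([-0.92  , -0.0022,  0.3747])}
4339 [[441.0, 289.0, 128.0], [444.0, 291.0, 135.0], [458.0, 299.0, 172.0], [470.0, 301.0, 186.0]]
5044 [[513.0, 289.0, 129.0], [513.0, 291.0, 136.0], [530.0, 296.0, 173.0], [546.0, 297.0, 188.0]]
```

View pics/m3.png

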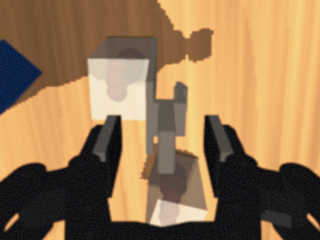

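The tab now stands between the fingers at crop (165,140), with the tips at z≈0.127, roughly centred. I go 3 mm lower and close.

drive_tool:
  targets:
    - [[0,0.5,3],[0,0,0],0]
    - [[0,0,0],[0,0,0],0.3]
    - [[0,0,0],[0,0,0],0.5]
    - [[0,0,0],[0,0,0],0.6]
    - [[0,0,0],[0,0,0],0.7]
    - [[0,0,0],[0,0,0],0.8]
    - [[0,0,0],[0,0,0],0.9]
    - [[0,0,0],[0,0,0],1]
    - [[0,0,0],[0,0,0],1]
    - [[0,0,0],[0,0,0],1]
    - [[0,0,0],[0,0,0],1]
    - [[0,0,0],[0,0,0],1]
  force: 50

```text
time: 8.2
tool_pos: [0.4916, 0.2877, 0.0794]
orientation: [2.282, 2.159, 0.001]
ft_force: [1.1, 0.7, 1.5]
grip_width: 0.0074
finger_force: 50.9
```

Held: grip 7.4 mm, 51 N, tab at TCP (0.4916, 0.2877). I lift, then carry it over the station.

drive_tool:
  targets:
    - [[0,0,-10],[0,0,0],1]
    - [[0,0,-20],[0,0,0],1]
    - [[0,0,-25],[0,0,0],1]
    - [[0,0,-25],[0,0,0],1]
    - [[0,0,-25],[0,0,0],1]
    - [[0,0,-25],[0,0,0],1]
    - [[0,0,-25],[0,0,0],1]
    - [[0,0,-25],[0,0,0],1]
    - [[0,0,-25],[0,0,0],1]
    - [[0,0,-20],[0,0,0],1]
    - [[0,0,-10],[0,0,0],1]
    - [[0,0,0],[0,0,0],1]

```text
time: 9.4
tool_pos: [0.4918, 0.2878, 0.3156]
orientation: [2.281, 2.159, 0.003]
ft_force: [-0.2, 1.0, -0.9]
grip_width: 0.0071
finger_force: 50.5
```

drive_tool:
  targets:
    - [[-20,6,0],[0,0,0],1]
    - [[-38,12,0],[0,0,0],1]
    - [[-40,12,0],[0,0,0],1]
    - [[-40,12,0],[0,0,0],1]
    - [[-40,12,0],[0,0,0],1]
    - [[-40,12,0],[0,0,0],1]
    - [[-40,12,0],[0,0,0],1]
    - [[-40,12,0],[0,0,0],1]
    - [[-40,12,0],[0,0,0],1]
    - [[-36,12,0],[0,0,0],1]
    - [[-25,10,0],[0,0,0],1]
    - [[-15,8,0],[0,0,0],1]

```text
time: 10.6
tool_pos: [0.5996, -0.135, 0.3118]
orientation: [-2.282, -2.155, 0.003]
ft_force: [0.2, 0.6, -1.7]
grip_width: 0.0073
finger_force: 50.4
```

drive_tool:
  targets:
    - [[0,0,0],[0,0,-0.05],1]
    - [[0,0,0],[0,0,-0.06],1]
    - [[0,0,0],[0,0,-0.05],1]
    - [[0,0,0],[0,0,0],1]
    - [[0,0,0],[0,0,0],1]
    - [[0,0,0],[0,0,0],1]

```text
time: 11.2
tool_pos: [0.6001, -0.1326, 0.3137]
orientation: [-2.101, -2.334, 0.0]
ft_force: [0.1, 0.6, -2.0]
grip_width: 0.0073
finger_force: 50.4
```

```bash
cat > k.py <<'E'
from h import *
from plant import env
s=env.observe(); print({k:np.round(s[k],4) for k in('time','tool_pos','grip_width','finger_force','ft_force')})
Rm=R.from_rotvec(s['orientation']).as_matrix();print('yaw',np.degrees(np.arctan2(Rm[1,1],Rm[0,1])),'tilt',Rm[:2,2].round(4))
tp=s['tool_pos']; yaw=np.arctan2(Rm[1,1],Rm[0,1]); c,sn=np.cos(yaw),np.sin(yaw)
for n in('top','side','wrist'):
    d=grab(env,n);W,_,_=cloud(d);Q=W.reshape(-1,3);col=d['color'].reshape(-1,3).astype(int);mx=col.max(1)
    L=(Q-tp)*1000; L[:,:2]=L[:,:2]@np.array([[c,-sn],[sn,c]]); L[:,2]-=28.6-108  # gift z (0=underside)
    m=(abs(L[:,0]+31)<45)&(abs(L[:,1])<40)&(mx>60)
    print(n)
    for lo,hi in((10,60),(66,78),(80,104),(105,118)):
        k=m&(L[:,2]>lo)&(L[:,2]<hi)&(L[:,0]<25)
        if k.sum()>8: print(lo,k.sum(),'x,y,z 2/50/98',np.percentile(L[k],[2,50,98],axis=0).round(1).tolist())
    cv2.imwrite(f'pics/k_{n}.png',cv2.cvtColor(d['color'],cv2.COLOR_RGB2BGR))
E
python3 k.py
python3 - <<'E'
import cv2,numpy as np
a=cv2.imread('pics/k_side.png')[80:380,280:480];b=cv2.imread('pics/k_top.png')[120:240,330:500]
c=np.zeros((600,800,3),np.uint8);c[:,:400]=cv2.resize(a,(400,600),interpolation=2);c[:282,400:]=cv2.resize(b,(400,282),interpolation=2)
w=cv2.imread('pics/k_wrist.png');c[300:550,400:]=cv2.resize(w,(400,250),interpolation=2)
cv2.imwrite('pics/k.png',c)
E
```

```text
{'time': np.float64(11.2), 'tool_pos': array([ 0.6001, -0.1326,  0.3137]), 'grip_width': np.float64(0.0073), 'finger_force': np.float64(50.42), 'ft_force': array([ 0.0878,  0.6359, -1.9919])}
yaw 6.008080992799617 tilt [-0.0008  0.0004]
top
10 16 x,y,z 2/50/98 [[-55.1, -17.7, 13.4], [-54.9, -11.8, 34.7], [-54.7, -1.6, 59.0]]
66 428 x,y,z 2/50/98 [[-54.5, -18.0, 68.0], [-36.1, 4.7, 71.4], [-15.0, 24.3, 75.2]]
80 13 x,y,z 2/50/98 [[-15.0, -9.1, 80.1], [-14.5, 10.7, 81.7], [2.2, 24.3, 89.0]]
105 26 x,y,z 2/50/98 [[-14.9, 8.6, 110.7], [-11.9, 13.2, 113.0], [6.7, 24.3, 117.0]]
side
10 874 x,y,z 2/50/98 [[-53.0, -22.3, 10.9], [-41.1, -20.5, 36.1], [-9.8, 19.9, 59.1]]
66 592 x,y,z 2/50/98 [[-52.5, -21.7, 66.8], [-30.5, -3.3, 71.1], [4.5, 21.9, 77.3]]
80 278 x,y,z 2/50/98 [[-13.1, -21.8, 80.7], [-12.2, -5.7, 91.6], [9.8, 21.8, 103.2]]
105 160 x,y,z 2/50/98 [[-13.2, -21.2, 105.6], [-11.1, -8.6, 111.4], [8.5, 19.7, 117.6]]
wrist
10 1012 x,y,z 2/50/98 [[-48.7, -8.0, 10.5], [-25.3, 23.0, 38.3], [-5.7, 23.3, 59.1]]
66 3637 x,y,z 2/50/98 [[-48.9, -19.7, 68.7], [-30.6, 4.0, 72.8], [-8.6, 23.1, 74.3]]
80 313 x,y,z 2/50/98 [[-9.5, 2.7, 80.8], [7.6, 9.0, 89.9], [13.8, 23.3, 103.4]]
105 594 x,y,z 2/50/98 [[-9.7, 6.6, 105.8], [-5.5, 11.1, 114.5], [12.0, 23.0, 117.3]]
```

View pics/k.png

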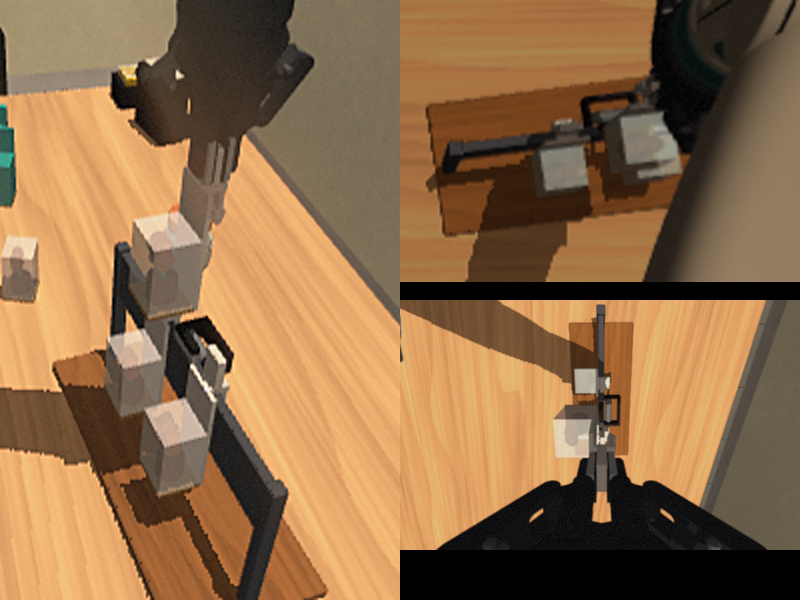

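The held gift hangs square. Compared with the station in each camera, the shift needed is (-1.4,-1.5), (-1.0,+0.1) and (-2.1,-1.4) mm, so about (-1.5,-0.9). I correct by that and descend in stages.

drive_tool:
  targets:
    - [[-0.7,-1.6,0],[0,0,-0.005],1]
    - [[0,0,15],[0,0,0],1]
    - [[0,0,15],[0,0,0],1]
    - [[0,0,15],[0,0,0],1]
    - [[0,0,5],[0,0,0],1]
    - [[0,0,0],[0,0,0],1]
    - [[0,0,0],[0,0,0],1]

```text
time: 12.05
tool_pos: [0.5991, -0.1341, 0.2648]
orientation: [2.095, 2.34, 0.001]
ft_force: [-0.6, -0.9, -1.3]
grip_width: 0.007
finger_force: 50.4
```

```bash
python3 k.py
```

```text
{'time': np.float64(12.05), 'tool_pos': array([ 0.5991, -0.1341,  0.2648]), 'grip_width': np.float64(0.007), 'finger_force': np.float64(50.3951), 'ft_force': array([-0.5737, -0.872 , -1.3449])}
yaw 6.299696790420285 tilt [ 0.0009 -0.0003]
top
10 16 x,y,z 2/50/98 [[-55.3, -18.8, 11.2], [-54.9, -10.1, 28.3], [-0.3, 39.8, 57.8]]
66 374 x,y,z 2/50/98 [[-54.4, -16.6, 68.0], [-36.3, 5.6, 71.5], [-14.8, 24.5, 75.3]]
80 11 x,y,z 2/50/98 [[-15.1, -0.6, 80.6], [-14.7, 8.5, 85.5], [7.3, 22.9, 89.2]]
105 24 x,y,z 2/50/98 [[-14.9, 8.6, 108.8], [-12.3, 13.4, 114.5], [5.1, 23.7, 117.3]]
side
10 780 x,y,z 2/50/98 [[-52.8, -23.2, 11.0], [-40.4, -20.6, 35.2], [-7.9, 20.2, 59.1]]
66 560 x,y,z 2/50/98 [[-52.4, -21.6, 66.9], [-30.8, -2.7, 71.2], [-8.3, 22.1, 77.3]]
80 247 x,y,z 2/50/98 [[-13.1, -21.3, 80.3], [-12.0, -5.4, 91.4], [9.9, 21.6, 103.2]]
105 141 x,y,z 2/50/98 [[-13.0, -21.2, 105.2], [-11.3, -8.5, 111.8], [8.0, 21.1, 117.1]]
wrist
10 1038 x,y,z 2/50/98 [[-48.4, -7.9, 10.8], [-24.3, 23.0, 38.3], [1.1, 38.1, 59.2]]
66 3636 x,y,z 2/50/98 [[-48.7, -19.7, 68.5], [-30.4, 4.3, 72.9], [-8.5, 23.2, 74.3]]
80 312 x,y,z 2/50/98 [[-9.3, 2.8, 80.9], [7.8, 9.2, 90.1], [13.9, 23.4, 103.6]]
105 596 x,y,z 2/50/98 [[-9.5, 6.8, 106.1], [-5.5, 11.2, 114.7], [12.1, 23.3, 116.6]]
```

Remaining error is about (-0.6, +0.4) mm. I trim that and lower to just above the roller.

drive_tool:
  targets:
    - [[0.3,-0.6,5],[0,0,0],1]
    - [[0,0,10],[0,0,0],1]
    - [[0,0,10],[0,0,0],1]
    - [[0,0,10],[0,0,0],1]
    - [[0,0,10],[0,0,0],1]
    - [[0,0,10],[0,0,0],1]
    - [[0,0,5],[0,0,0],1]
    - [[0,0,0],[0,0,0],1]
    - [[0,0,0],[0,0,0],1]

```text
time: 13.1
tool_pos: [0.5983, -0.1337, 0.2043]
orientation: [2.096, 2.34, 0.0]
ft_force: [0.3, 0.1, -1.3]
grip_width: 0.007
finger_force: 50.4
```

```bash
python3 k.py | head -2; python3 st.py | grep -A12 -E "^side|^wrist" | grep -E "side|wrist|box|tab"
python3 - <<'E'
import cv2,numpy as np
a=cv2.imread('pics/k_side.png')[130:330,300:440];b=cv2.imread('pics/k_wrist.png')[130:330,220:400]
c=np.hstack([cv2.resize(a,(385,550),interpolation=2),cv2.resize(b,(405,450),interpolation=2)[:550] if 0 else cv2.copyMakeBorder(cv2.resize(b,(405,450),interpolation=2),0,100,0,0,0)])
cv2.imwrite('pics/k2.png',c)
E
```

```text
{'time': np.float64(13.1), 'tool_pos': array([ 0.5983, -0.1337,  0.2043]), 'grip_width': np.float64(0.007), 'finger_force': np.float64(50.3932), 'ft_force': array([ 0.3291,  0.1406, -1.3134])}
yaw 6.3054997856539 tilt [ 0.0003 -0.0001]
side
boxL 105 size [19.6 53.5] mid world [550.6 -94.7] z [127.4 132.2 133.6]
boxR 668 size [41.8 51.5] mid world [ 571.9 -180.4] z [129.4 132.7 134.9]
tabL 27 size [13.2 29. ] mid world [590.4 -91.5] z [201.3 206.2 207.5]
tabR 89 size [17. 40.] mid world [ 598.3 -172.7] z [202.6 206.5 208.7]
wrist
boxL 2632 size [36.2 47.1] mid world [564.9 -90.8] z [133.3 134.4 135.4]
boxR 239 size [18.5 14.3] mid world [ 567.9 -199.2] z [133.7 134.4 135.2]
tabL 536 size [16.7 36.2] mid world [593.2 -93.2] z [207.1 208.4 209.3]
```

View pics/k2.png

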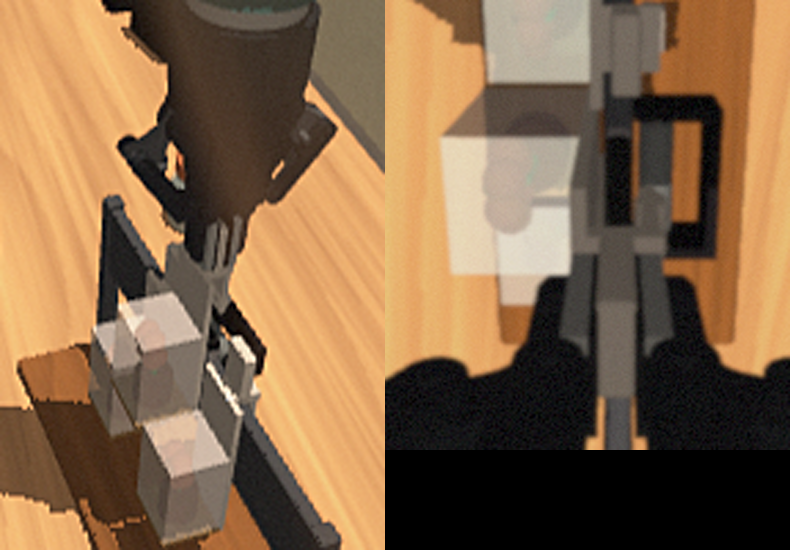

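The side crop shows the gift lined up between the neighbours. The wrist crop shows its leg between the bar and the frame, at about (655,200). Force is clean, so I lower further and start feeling.

drive_tool:
  targets:
    - [[0,0,5],[0,0,0],1]
    - [[0,0,5],[0,0,0],1]
    - [[0,0,5],[0,0,0],1]
    - [[0,0,4],[0,0,0],1]
    - [[0,0,3],[0,0,0],1]
    - [[0,0,0],[0,0,0],1]
    - [[0,0,0],[0,0,0],1]

```text
time: 13.95
tool_pos: [0.5982, -0.1337, 0.1821]
orientation: [-2.096, -2.34, -0.0]
ft_force: [0.6, 0.1, -1.6]
grip_width: 0.0074
finger_force: 50.4
```

drive_tool:
  targets:
    - [[0,0,2],[0,0,0],1]
    - [[0,0,2],[0,0,0],1]
    - [[0,0,0],[0,0,0],1]

```text
time: 14.25
tool_pos: [0.5983, -0.1337, 0.178]
orientation: [2.096, 2.34, 0.0]
ft_force: [1.8, 0.3, -1.7]
grip_width: 0.0074
finger_force: 50.5
```

drive_tool:
  targets:
    - [[0,0,2],[0,0,0],1]
    - [[0,0,2],[0,0,0],1]
    - [[0,0,0],[0,0,0],1]

```text
time: 14.55
tool_pos: [0.5984, -0.1338, 0.175]
orientation: [2.095, 2.34, 0.0]
ft_force: [-0.4, -0.0, 4.6]
grip_width: 0.0071
finger_force: 51.3
```

Roller met at TCP z≈0.177, which puts the pad near TCP 0.157. I go on.

drive_tool:
  targets:
    - [[0,0,2],[0,0,0],1]
    - [[0,0,2],[0,0,0],1]
    - [[0,0,0],[0,0,0],1]

```text
time: 14.85
tool_pos: [0.5982, -0.1339, 0.1709]
orientation: [2.096, 2.34, 0.0]
ft_force: [-0.7, 0.6, 4.1]
grip_width: 0.0069
finger_force: 51.4
```

drive_tool:
  targets:
    - [[0,0,2],[0,0,0],1]
    - [[0,0,2],[0,0,0],1]
    - [[0,0,0],[0,0,0],1]

```text
time: 15.15
tool_pos: [0.5979, -0.1339, 0.1669]
orientation: [2.096, 2.34, -0.001]
ft_force: [-2.9, 0.2, 5.7]
grip_width: 0.0069
finger_force: 51.8
```

drive_tool:
  targets:
    - [[0,0,1],[0,0,0],1]
    - [[0,0,1],[0,0,0],1]
    - [[0,0,0],[0,0,0],1]

```text
time: 15.45
tool_pos: [0.5981, -0.134, 0.1664]
orientation: [2.095, 2.339, -0.0]
ft_force: [-4.1, 1.2, 12.3]
grip_width: 0.0073
finger_force: 52.6
```

drive_tool:
  targets:
    - [[0,0,0.5],[0,0,0],1]
    - [[0,0,0.5],[0,0,0],1]
    - [[0,0,0],[0,0,0],1]

```text
time: 15.75
tool_pos: [0.5986, -0.1339, 0.166]
orientation: [2.094, 2.339, 0.001]
ft_force: [-4.5, 0.6, 13.4]
grip_width: 0.0067
finger_force: 52.8
```

drive_tool:
  targets:
    - [[0,0,0.5],[0,0,0],1]
    - [[0,0,0.5],[0,0,0],1]
    - [[0,0,0],[0,0,0],1]

```text
time: 16.05
tool_pos: [0.5991, -0.1339, 0.1648]
orientation: [2.094, 2.338, 0.002]
ft_force: [-2.8, 1.3, 12.6]
grip_width: 0.0072
finger_force: 52.5
```

drive_tool:
  targets:
    - [[0,0,0.5],[0,0,0],1]
    - [[0,0,0.5],[0,0,0],1]
    - [[0,0,0],[0,0,0],1]

```text
time: 16.35
tool_pos: [0.5993, -0.1338, 0.1632]
orientation: [2.094, 2.338, 0.003]
ft_force: [-1.3, 0.3, 9.8]
grip_width: 0.0073
finger_force: 52.0
```

drive_tool:
  targets:
    - [[0,0,0.5],[0,0,0],1]
    - [[0,0,0.5],[0,0,0],1]
    - [[0,0,0],[0,0,0],1]

```text
time: 16.65
tool_pos: [0.5993, -0.1338, 0.1616]
orientation: [2.094, 2.339, 0.003]
ft_force: [-1.2, 0.4, 7.2]
grip_width: 0.0073
finger_force: 51.8
```

The bead is past the roller, with force falling. Now to find the pad.

drive_tool:
  targets:
    - [[0,0,0.5],[0,0,0],1]
    - [[0,0,0.5],[0,0,0],1]
    - [[0,0,0],[0,0,0],1]

```text
time: 16.95
tool_pos: [0.5992, -0.1338, 0.1603]
orientation: [2.094, 2.339, 0.002]
ft_force: [-0.2, 0.4, 5.7]
grip_width: 0.0072
finger_force: 51.5
```

drive_tool:
  targets:
    - [[0,0,0.5],[0,0,0],1]
    - [[0,0,0.5],[0,0,0],1]
    - [[0,0,0],[0,0,0],1]

```text
time: 17.25
tool_pos: [0.5992, -0.1338, 0.159]
orientation: [2.095, 2.339, 0.002]
ft_force: [-1.1, 0.0, 5.8]
grip_width: 0.0074
finger_force: 51.4
```

drive_tool:
  targets:
    - [[0,0,0.5],[0,0,0],1]
    - [[0,0,0],[0,0,0],1]

```text
time: 17.45
tool_pos: [0.5992, -0.1338, 0.1582]
orientation: [2.095, 2.339, 0.002]
ft_force: [1.0, 0.2, 4.5]
grip_width: 0.0067
finger_force: 51.4
```

drive_tool:
  targets:
    - [[0,0,0.5],[0,0,0],1]
    - [[0,0,0],[0,0,0],1]

```text
time: 17.65
tool_pos: [0.5992, -0.1338, 0.1577]
orientation: [2.095, 2.339, 0.002]
ft_force: [1.4, 0.9, 5.7]
grip_width: 0.0072
finger_force: 51.5
```

drive_tool:
  targets:
    - [[0,0,0.5],[0,0,0],1]
    - [[0,0,0],[0,0,0],1]

```text
time: 17.85
tool_pos: [0.5992, -0.1338, 0.1575]
orientation: [2.095, 2.339, 0.002]
ft_force: [0.4, 0.4, 6.6]
grip_width: 0.0072
finger_force: 51.8
```

The pad is met at about TCP 0.1577, with baseline force about 5 N. I press until about +12 N.

drive_tool:
  targets:
    - [[0,0,0.5],[0,0,0],1]
    - [[0,0,0.5],[0,0,0],1]
    - [[0,0,0],[0,0,0],1]

```text
time: 18.15
tool_pos: [0.5992, -0.1338, 0.1571]
orientation: [2.094, 2.339, 0.002]
ft_force: [-0.1, 0.8, 9.4]
grip_width: 0.0073
finger_force: 52.0
```

drive_tool:
  targets:
    - [[0,0,0.5],[0,0,0],1]
    - [[0,0,0],[0,0,0],1]

```text
time: 18.35
tool_pos: [0.5992, -0.1338, 0.1569]
orientation: [2.094, 2.339, 0.002]
ft_force: [-0.6, 0.9, 10.3]
grip_width: 0.0073
finger_force: 52.2
```

drive_tool:
  targets:
    - [[0,0,0.5],[0,0,0],1]
    - [[0,0,0],[0,0,0],1]

```text
time: 18.55
tool_pos: [0.5993, -0.1338, 0.1567]
orientation: [2.094, 2.338, 0.002]
ft_force: [-0.5, 1.9, 11.3]
grip_width: 0.007
finger_force: 52.4
```

drive_tool:
  targets:
    - [[0,0,0.5],[0,0,0],1]
    - [[0,0,0.5],[0,0,0],1]
    - [[0,0,0],[0,0,0],1]

```text
time: 18.85
tool_pos: [0.5993, -0.1338, 0.1563]
orientation: [2.094, 2.338, 0.003]
ft_force: [-1.4, 1.3, 13.7]
grip_width: 0.0077
finger_force: 52.7
```

drive_tool:
  targets:
    - [[0,0,0.5],[0,0,0],1]
    - [[0,0,0.5],[0,0,0],1]
    - [[0,0,0],[0,0,0],1]
    - [[0,0,0],[0,0,0],1]

```text
time: 19.25
tool_pos: [0.5993, -0.1339, 0.1559]
orientation: [2.094, 2.338, 0.003]
ft_force: [-2.7, 0.4, 16.1]
grip_width: 0.0074
finger_force: 53.1
```

Pad pressed about 1.4–1.9 mm, at 16 N. I let go.

drive_tool:
  targets:
    - [[0,0,0],[0,0,0],0]
    - [[0,0,0],[0,0,0],0]
    - [[0,0,0],[0,0,0],0]
    - [[0,0,0],[0,0,0],0]
    - [[0,0,0],[0,0,0],0]
    - [[0,0,-5],[0,0,0],0]
    - [[0,0,-10],[0,0,0],0]
    - [[0,0,-20],[0,0,0],0]
    - [[0,0,-25],[0,0,0],0]
    - [[0,0,-25],[0,0,0],0]
    - [[0,0,-20],[0,0,0],0]
    - [[0,0,0],[0,0,0],0]

```text
time: 20.45
tool_pos: [0.6007, -0.1345, 0.2625]
orientation: [2.091, 2.334, 0.005]
ft_force: [0.1, -0.4, 0.2]
grip_width: 0.0428
finger_force: 0.0
```

```bash
python3 - <<'E'
from h import *
from plant import env
for n in('top','side','wrist'): grab(env,n)
s=env.observe();print(s['time'],s['tool_pos'],s['grip_width'],s['ft_force'])
E
cat >> st.py <<'E'
    sel(-.062,-.008,-.0225,.0225,.125,.21,'GIFT box/card'); sel(-.015,.015,-.016,.016,.205,.24,'GIFT tab')
    k=(abs(x)<.015)&(abs(y)<.016)&(z>.2)&(z<.24)
    print('tab top z',np.percentile(z[k],[50,90,97]).round(4) if k.sum() else None)
E
python3 st.py | grep -E "^(top|side|wrist|box|tab|GIFT|station)"
```

```text
20.6 [ 0.59782547 -0.13361105  0.25699453] 0.04293183709428218 [-1.40244987  0.97170958 -0.65180782]
top
boxL 363 size [40.7 47.7] mid world [560.8 -89.8] z [130.2 133.3 136.6]
boxR 180 size [40.7 33. ] mid world [ 570.2 -175.6] z [131.  133.6 136.3]
tabL 40 size [ 7.5 21.9] mid world [591.4 -84.4] z [204.6 207.1 209.8]
station 381 size [44.3 52.4] mid world [ 605.7 -130.9] z [164.4 174.  189.8]
GIFT box/card 434 size [45.8 43.5] mid world [ 566.1 -134.9] z [146.2 149.8 186.3]
GIFT tab 52 size [ 8.  20.2] mid world [ 595.5 -130.4] z [209.3 221.3 224.1]
tab top z [0.2211 0.2241 0.2245]
side
boxL 281 size [41.8 50.7] mid world [562.3 -92.5] z [130.8 132.6 133.9]
boxR 674 size [41.8 53.1] mid world [ 571.8 -179.6] z [129.2 132.8 135.6]
tabL 55 size [ 7.8 21.4] mid world [593.4 -87.3] z [201.3 205.8 207.4]
tabR 73 size [ 7.9 21.2] mid world [ 604.  -181.2] z [201.8 206.2 207.6]
station 423 size [44.4 51.9] mid world [ 608.  -131.6] z [161.7 174.5 188.7]
GIFT box/card 794 size [43.9 42.8] mid world [ 567.8 -136.3] z [137.4 148.7 180.5]
GIFT tab 107 size [ 8.6 22. ] mid world [ 598.1 -133.6] z [207.8 216.9 222. ]
tab top z [0.215  0.2218 0.2224]
wrist
boxL 1766 size [35.9 46.6] mid world [564.7 -91. ] z [133.4 134.4 135.4]
boxR 1194 size [35.5 41.4] mid world [ 575.  -184.3] z [133.6 134.5 135.3]
tabL 324 size [ 7.7 21.5] mid world [597.1 -85.4] z [207.3 208.2 209.2]
tabR 258 size [ 7.8 21.3] mid world [ 607.3 -179. ] z [205.7 208.2 209.2]
station 1701 size [41.4 52. ] mid world [ 612.2 -130.9] z [164.9 173.7 185.6]
GIFT box/card 1907 size [40.4 43.4] mid world [ 569.7 -135.5] z [148.1 150.  151. ]
GIFT tab 351 size [ 7.7 21.3] mid world [ 601.4 -131.8] z [214. 223. 224.]
tab top z [0.223  0.224  0.2243]
```

Gift at station, neighbours unmoved, level. I check whether the pad stays pressed: its top is 9 mm above the frame top when free.

Run:
```python
from h import *
from plant import env
acc=[]
for i in range(6):
    d=grab(env,'wrist'); W,_,_=cloud(d);Q=W.reshape(-1,3);mx=d['color'].reshape(-1,3).astype(int).max(1)
    yaw=np.radians(6.3);c,s=np.cos(yaw),np.sin(yaw);L=(Q[:,:2]-[.6001,-.1326])@np.array([[c,-s],[s,c]]);x,y,z=L[:,0]*1e3,L[:,1]*1e3,Q[:,2]*1e3
    pad=(abs(x)<3)&(abs(y)>11.5)&(abs(y)<17)&(z>178)&(z<191)
    fr=(x>8)&(x<34)&(abs(y)<27)&(z>173)&(z<182)
    acc.append([np.median(z[pad]),pad.sum(),*np.percentile(z[fr],[50,75]),fr.sum(),np.median(z[(abs(y)<15)&(x>-48)&(x<-15)&(z>140)&(z<160)]),np.median(z[(abs(y)>30)&(abs(y)<65)&(x>-48)&(x<-15)&(z>128)&(z<140)])])
print(np.mean(acc,0).round(2)); h=np.histogram(z[fr],bins=np.arange(173,182.5,.5));print(h[0]); print(np.histogram(z[pad],bins=np.arange(178,191.5,1))[0])
for a in np.arange(8,34,2):
    k=fr&(x>a)&(x<a+2); print(a,k.sum(),np.median(z[k]).round(1) if k.sum() else '')
```

```text
[185.35  48.   177.93 178.59 696.17 150.04 134.44]
[ 86  69  25  21   4   6   5  15  48  99 126 117  60  23   3   1   0   0]
[ 0  0  1  1  0  3 13 24  7  0  0  0  0]
8 31 177.9
10 27 177.9
12 24 177.9
14 35 177.3
16 86 173.7
18 76 173.9
20 49 173.8
22 29 178.1
24 24 178.2
26 25 178.3
28 93 178.1
30 125 178.3
32 84 178.5
```

Frame top is at 178.2 mm, so the free pad top would be at 187.2 mm. The pad is at 185.4 mm, so it is still pressed well over 0.3 mm. I hand in.

```bash
python3 -c "
from plant import env
print(env.finish_job())"
```

```text
the job is handed in; nothing more can be done
None
```

The gift hangs released at the station with its hook home, the rest pad still pressed about 1.8 mm by camera estimate and the neighbours within measurement error of their starts; the job is handed in, and no verdict was returned.

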